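# Sweep the loose nuts into the tray's catch pocket

## Robot

A 7-joint arm with a two-finger parallel gripper is mounted at the origin on a cart in front of the work surface, level with it; the furniture and walls round the work are solid. World frame = base frame: x ahead of the robot, y to its left, z up, the work surface at z = 0. Lengths are in m, angles in degrees, forces in N, time in s.
With the tool pointing down it reaches from about 0.425 to 0.95 m from the base axis. Payload 4.7 kg.
Tool frame: the origin (TCP) lies at the very end of the fingers, on their centre line; the grasp point (between the pads) lies 19 mm behind it; z points along the fingers, y is the line along which they close (so a half turn about z gives the same grasp; the last joint's range is limited). The gripper opens to 87 mm and grips with 3 to 60 N. Pads are 19 mm wide; open, the fingers measure 117 mm over their backs; the gripper's body (75 mm by 190 mm) begins 51 mm behind the grasp point.
Start: joints at [67.099, 26.849, -2.785, 87.806, 1.381, 65.374, -4.715], TCP at [0.245, -0.629, 0.223] pointing down, gripper open.
Joint ranges: [-148.3, 148.3], [-19.14, 114.17], [-79.39, 73.82], [5.75, 140.21], [-59.74, 239.74], [12.07, 113.84], [-152.46, 152.46]. Speed limits (degrees/s): [147.25, 147.25, 180, 180, 180, 180, 180].

## Interface

Orientations are given as [roll, pitch, yaw] about the fixed x, y, z axes, in that order (R = Rz(yaw) Ry(pitch) Rx(roll)).
In Python, from workcell import r gives the robot as it stands.
- The arm moves only by the tool carry_out, never from a script. Its argument "targets" is a list of rows, each an object with "travel": the shift along the world's x, y, z in m, a list of three; "yaw": the turn about the world's z in rad; "hand": the closure, from 0 (fully open) to 1 (shut). A call has 1 to 20 rows; each row shifts and turns the commanded pose from where the row before left it; what a row does not reach is not made up. A row lasts 1/12 s, in which the tool goes at most 41.7 mm and 7.16 degrees, less where a joint would pass 70% of its speed; a pose out of reach is approached as far as the arm can. A call is refused whole if a number of a shift passes 0.0417 or a number of a turn 0.125, either way. A call with a gripper value outside its range is refused whole. The fingers move at their own pace and stop on an object; the grip force is fixed at half the most. Time passes only in rows, so rows that do not move let the fingers close. It gives the time, the measured TCP pose, the force, the opening and the grip force at its end, in the units of the state.
- r.state(): the state, without advancing time (a new reading comes with each control period).
- r.snapshot(name): name is "scene" or "top" or "wrist"; returns a dict with "image" (420x560x3 uint8, red, green, blue), "z_map" (420x560 float32, m along the optical axis (not along the pixel's ray), 0 where there is no reading), "fx", "fy", "cx", "cy" (pixels), "extrinsics" (4x4, takes a point from world to camera coordinates). Camera axes: x right, y down, z forward; pixel columns grow to the right and rows downward; lengths in m; the calibration is good to about 2 mm. A picture is of the moment at which its call begins.
- r.job_done(): hands the job in; it is judged then, once.
Trained networks look in a picture, given as the dict that the camera call returned (one of the last four; its "shot" number tells which), for a name from the list of things; names that differ only in an ending like _2 or _b are one class to them, and where a whole thing is asked for, a point or a joint stands for the part that bears it (a point fixed in the world has none). Each returns a list of dicts, best first, with "confidence" (0 to 1); they miss things now and then, are a little off and sometimes report something else, mostly with a low value. They report only what shows in the picture. A call takes as long as a camera call.
- r.search_frame(picture, query): "box" ([left, top, width, height] in pixels, round what is visible of it).
- r.trace(picture, query): "mask" (420x560 bool, what is visible of it) and "box" ([left, top, width, height] in pixels, round what is visible of it).
The state is a dict: "clock": time; "joints": joint angles; "qd": joint speeds; "joint_torque": joint torques, N m; "tool_pos": TCP position; "orientation": TCP orientation; "force": force on the tool from outside, world axes, zero at the start; "ft_torque": the same for the moment, N m; "width": finger opening in m; "grasp_force": force on a finger pad.
Only numpy, scipy, OpenCV 4.12 (cv2) and the standard library are available. Lean on these libraries where they do the work, as an engineer would, in place of code of your own. Each camera call takes 0.05 s, during which the arm holds its last target. There are 200 camera calls.

## Task

Two loose hex nuts lie on the open part of the raised metal sorting tray. With the closed fingertips, sweep both of them along the tray floor through the gap, so that they lie flat and completely inside the catch pocket, without picking them up. Leave the small white bottle standing where it is on the tray, and do not disturb the roll of tape or the pliers on the desk.

Things in the scene. Friction and masses are not known exactly. Their poses are not given: they have to be found in the camera images.
- tray: grey metal sorting tray on four legs, fixed to the desk, at differing yaw. Origin on the desk plane. Outer walls at tray x = -90 and +90 mm, y = -132 and +135 mm; walls 4 mm thick; floor's top 115 mm above the desk, wall tops 127 mm above it. A cross wall along x, its middle at y = 38 mm, divides the open part (smaller y) from the catch pocket (larger y)
- gap (a point): middle of the 88 mm wide gap (along tray x) in the cross wall, at floor height; parts pass through it towards tray +y. Slanting funnel walls as high as the rim lead to the gap's two edges from the side walls (x = -86 and +86 mm, y = -4 mm)
- pocket (a point): middle of the catch pocket, at floor height, 47 mm past the gap along tray +y; the pocket reaches from y = 40 to 131 mm and x = -86 to 86 mm inside
- nut_a: plain steel hex nut lying flat on the tray floor, 24 mm across flats, 28 mm across corners, 13 mm high, about 35 g; origin at the centre of its underside, z up
- nut_b: second nut, the same as the other
- bottle: small white plastic bottle standing on the open part of the tray, 20 mm across and 38 mm high, about 30 g; origin at the centre of its underside, z up. It stands beside the nuts or between them, about 50 mm from the nearest. To be left alone
- pliers: small pliers with black grips lying flat on the desk well right of the tray, beyond the tape, 56 x 112 x 12 mm; origin at the centre of the underside. To be left alone
- tape: roll of masking tape lying flat on the desk right of the tray, 109 mm across, 24 mm high; origin at the centre of the underside. To be left alone. Behind it, right of the tray, stands a fixed microscope 334 mm tall (about 0.62 m ahead and 0.34 m right of the robot): come to the tray from the robot's side, not across it

How it is judged (in metres and radians):
At the end, for the whole second after the job is handed in: Both nuts lie flat (within 0.15 rad) and still on the floor of the catch pocket, their centres at least 11 mm past the inner face of the cross wall (tray y over 51 mm); the bottle stands upright within 15 mm of where it stood, and pliers and tape within 20 mm of where they lay (y of nut_a in the frame of tray between 0.051 and 0.13 m and x of nut_a in the frame of tray between -0.085 and 0.085 m and z of each of nut_a, nut_b in the frame of tray below 0.118 m and angle between each of nut_a, nut_b's own z axis and vertical below 0.15 rad and linear speed of each of nut_a, nut_b below 0.02 m/s and y of nut_b in the frame of tray between 0.051 and 0.13 m and x of nut_b in the frame of tray between -0.085 and 0.085 m and distance of bottle from where it was at the start of the episode below 0.015 m and angle between bottle's own z axis and vertical below 0.2 rad and distance of each of pliers, tape from where it was at the start of the episode below 0.02 m); the robot touches nothing.
It fails at once if a nut is lifted off the tray floor (its underside centre 9 mm or more above the floor) (z of any of nut_a, nut_b in the frame of tray above 0.124 m).
It fails at once if the bottle is moved more than 15 mm or tipped over (distance of bottle from where it was at the start of the episode above 0.015 m or angle between bottle's own z axis and vertical above 0.5 rad).
It fails at once if the pliers or the roll of tape are moved more than 20 mm (distance of any of pliers, tape from where it was at the start of the episode above 0.02 m).
It also fails if it takes over 54 s, if anything falls off the work surface, if the arm or the gripper's body presses on something with over 40 N, if the wrist force passes 120 N, or if a joint passes its speed limit or range.

## Working session

There is one attempt and no reset: what is moved stays moved. The work goes in short steps, Python scripts to look and compute and a tool call to move; the robot and the scene stay as the last step left them, time stands still between calls to the robot, and variables do not carry over. Pictures are saved under pics/ and viewed, at most 10 in all, crops included, and the job is handed in when it is done.

Besides the shell and the picture viewer there is one more tool, called in YAML: its name, and indented under it one key for each argument. carry_out: Moves the arm, as the interface text tells. Its arguments: {"type":"object","properties":{"targets":{"type":"array"}},"required":["targets"]}

```bash
mkdir -p pics
cat > h.py <<'E'
import numpy as np, cv2
from workcell import r
def pts(s,mask):
    v,u=np.nonzero(mask&(s["z_map"]>0)); z=s["z_map"][v,u]
    c=np.stack([(u-s["cx"])/s["fx"]*z,(v-s["cy"])/s["fy"]*z,z,np.ones_like(z)])
    return (np.linalg.inv(s["extrinsics"])@c)[:3].T
def save(s,n): cv2.imwrite("pics/"+n,s["image"][:,:,::-1])
E
python3 - <<'E'
from h import *
for n in ("top","scene"):
    s=r.snapshot(n); save(s,n+"1.png")
    for q in ("tray","nut_a","bottle","tape","pliers"):
        for d in r.trace(s,q)[:3]:
            p=pts(s,d["mask"])
            print(n,q,round(d["confidence"],2),[int(x) for x in d["box"]],np.median(p,0).round(3) if len(p) else None,np.percentile(p,97,axis=0).round(3) if len(p) else None, np.percentile(p,3,axis=0).round(3))
print(r.state())
E
```

```text
top tray 0.64 [156, 152, 117, 91] [0.534 0.024 0.114] [0.631 0.151 0.127] [ 0.437 -0.104  0.109]
top nut_a 0.56 [221, 199, 9, 8] [ 0.527 -0.013  0.126] [ 0.533 -0.007  0.131] [ 0.514 -0.026  0.116]
top bottle 0.54 [154, 149, 119, 97] [0.534 0.025 0.114] [0.629 0.151 0.127] [ 0.437 -0.103  0.109]
top tape 0.6 [328, 228, 40, 44] [ 0.404 -0.345  0.022] [ 0.455 -0.291  0.027] [ 0.354 -0.391  0.   ]
top pliers 0.89 [383, 236, 37, 26] [ 0.423 -0.494  0.01 ] [ 0.445 -0.449  0.015] [ 0.383 -0.538 -0.002]
scene tray 0.79 [149, 195, 144, 119] [0.527 0.037 0.114] [0.64  0.164 0.127] [ 0.422 -0.105  0.031]
scene nut_a 0.64 [231, 222, 13, 12] [ 0.524 -0.016  0.124] [ 0.535 -0.003  0.128] [ 0.512 -0.028  0.114]
scene nut_a 0.49 [246, 233, 16, 15] [ 0.467 -0.018  0.123] [ 0.48  -0.006  0.129] [ 0.457 -0.029  0.114]
scene bottle 0.66 [226, 207, 6, 9] [ 0.57  -0.03   0.135] [ 0.577 -0.024  0.148] [ 0.566 -0.037  0.12 ]
scene tape 0.61 [347, 209, 43, 36] [ 0.403 -0.336  0.021] [ 0.453 -0.288  0.026] [ 0.354 -0.388 -0.001]
scene pliers 0.5 [348, 208, 39, 39] [ 0.406 -0.335  0.022] [ 0.453 -0.288  0.026] [ 0.354 -0.387  0.002]
scene pliers 0.49 [388, 184, 20, 30] [ 0.427 -0.492  0.011] [ 0.448 -0.444  0.015] [ 0.383 -0.54   0.001]
{'clock': 0.6, 'joints': array([67.09967089, 26.8483119 , -2.7842226 , 87.80727674,  1.38223753,
       65.37371966, -4.71419461]), 'qd': array([-0.08707664,  0.04798986,  0.03029284, -0.02466993, -0.0427329 ,
        0.02367589,  0.00321992]), 'joint_torque': array([-2.05085853e-04, -5.07543075e+01, -8.08290881e-02, -2.36343259e+01,
       -6.12012343e-02,  3.12852475e-02, -4.93929718e-06]), 'tool_pos': array([ 0.24462134, -0.62912525,  0.22256755]), 'orientation': array([ 1.79995783e+02, -8.55958787e-04,  2.12466056e+01]), 'force': array([ 0.32587679, -0.54993143,  0.94434534]), 'ft_torque': array([ 0.00285334, -0.06605216,  0.00412305]), 'grasp_force': 0.0, 'width': 0.08702966926744614}
```

View pics/top1.png

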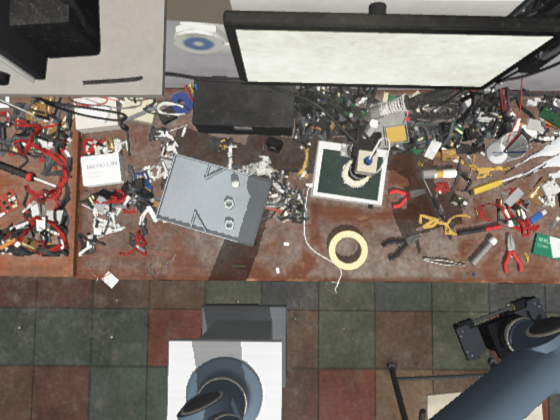

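View pics/scene1.png

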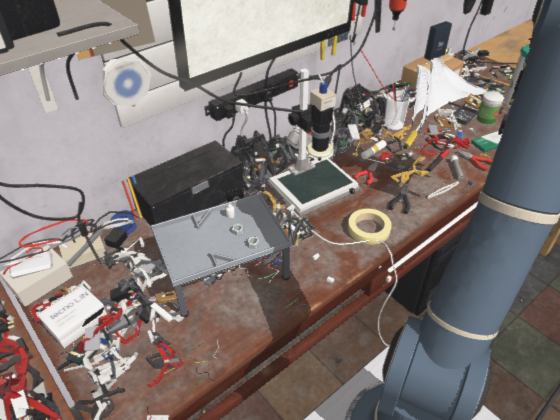

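The top view shows the tray at about (215,198), with the pocket on its left (world +y). The nuts are at (229,202) and (229,223), and the bottle is at (235,183). The scene view agrees. Next I'll fit the tray pose.

Run:
```python
from h import *
for n in ("top","scene"):
    s=r.snapshot(n); d=r.trace(s,"tray")[0]
    m=cv2.dilate(d["mask"].astype(np.uint8),np.ones((5,5)))>0
    p=pts(s,m); q=p[(p[:,2]>.107)&(p[:,2]<.132)]
    print(n,cv2.minAreaRect((q[:,:2]*1000).astype(np.float32)), len(q))
```

```text
Traceback (most recent call last):
IndexError: list index out of range
```

carry_out:
  targets:
    - {"travel": [0.012, 0.035, 0.015], "yaw": 0, "hand": 1}
    - {"travel": [0.012, 0.035, 0.015], "yaw": 0, "hand": 1}
    - {"travel": [0.012, 0.035, 0.015], "yaw": 0, "hand": 1}
    - {"travel": [0.012, 0.035, 0.015], "yaw": 0, "hand": 1}
    - {"travel": [0.012, 0.035, 0.015], "yaw": 0, "hand": 1}
    - {"travel": [0.012, 0.035, 0.015], "yaw": 0, "hand": 1}
    - {"travel": [0.012, 0.035, 0.01], "yaw": 0, "hand": 1}
    - {"travel": [0.012, 0.035, 0.01], "yaw": 0, "hand": 1}
    - {"travel": [0.012, 0.035, 0.01], "yaw": 0, "hand": 1}
    - {"travel": [0.012, 0.035, 0.01], "yaw": 0, "hand": 1}
    - {"travel": [0.012, 0.035, 0], "yaw": 0, "hand": 1}
    - {"travel": [0.012, 0.035, 0], "yaw": 0, "hand": 1}

```text
clock: 1.7
tool_pos: [0.3892, -0.2074, 0.3537]
orientation: [179.9, -0.1, 21.2]
force: [1.1, -1.2, -0.2]
width: 0.0151
grasp_force: 0.0
```

carry_out:
  targets:
    - {"travel": [0.01, 0.035, 0], "yaw": 0, "hand": 1}
    - {"travel": [0.01, 0.035, 0], "yaw": 0, "hand": 1}
    - {"travel": [0.01, 0.035, 0], "yaw": 0, "hand": 1}
    - {"travel": [0.01, 0.035, 0], "yaw": 0, "hand": 1}
    - {"travel": [0.01, 0.035, 0], "yaw": 0, "hand": 1}
    - {"travel": [0, 0, 0], "yaw": 0, "hand": 1}
    - {"travel": [0, 0, 0], "yaw": 0, "hand": 1}

```text
clock: 2.28
tool_pos: [0.4389, -0.0321, 0.3528]
orientation: [180.0, -0.0, 21.5]
force: [0.1, -1.3, 0.3]
width: 0.0003
grasp_force: 0.0
```

Run:
```python
from h import *
for n in ("top","scene","wrist"):
    s=r.snapshot(n); save(s,n+"2.png")
    p=pts(s,np.ones(s["z_map"].shape,bool))
    q=p[(p[:,2]>.107)&(p[:,2]<.130)&(abs(p[:,0]-.534)<.15)&(abs(p[:,1]-.025)<.17)]
    print(n,cv2.minAreaRect((q[:,:2]*1000).astype(np.float32)), len(q))
    for d in r.trace(s,"tray")[:1]:
        m=cv2.dilate(d["mask"].astype(np.uint8),np.ones((5,5)))>0
        p=pts(s,m); q=p[(p[:,2]>.107)&(p[:,2]<.132)]
        print(n,cv2.minAreaRect((q[:,:2]*1000).astype(np.float32)), len(q))
    for k in ("nut_a","bottle"):
        for d in r.trace(s,k)[:3]:
            p=pts(s,d["mask"]); print(n,k,round(d["confidence"],2),[int(x) for x in d["box"]],np.median(p,0).round(3),p.max(0).round(3),p.min(0).round(3))
print(r.state()["tool_pos"],r.state()["width"])
```

```text
top ((533.9517822265625, 23.119873046875), (267.3277282714844, 179.80709838867188), 74.32778930664062) 4228
top ((533.9517822265625, 23.119873046875), (267.3277282714844, 179.80709838867188), 74.32778930664062) 4172
top nut_a 0.6 [224, 199, 7, 1] [ 0.53  -0.016  0.128] [ 0.533 -0.013  0.132] [ 0.527 -0.026  0.124]
scene ((536.025634765625, 23.051162719726562), (267.7442626953125, 186.63818359375), 74.71502685546875) 7510
scene ((536.025634765625, 23.051162719726562), (267.7442626953125, 186.63818359375), 74.71502685546875) 7454
scene nut_a 0.71 [149, 191, 146, 125] [0.527 0.035 0.114] [0.774 0.176 0.149] [ 0.413 -0.212 -0.005]
scene nut_a 0.41 [230, 226, 13, 11] [ 0.523 -0.016  0.124] [ 0.537 -0.004  0.13 ] [ 0.511 -0.029  0.112]
scene bottle 0.61 [226, 206, 9, 14] [ 0.571 -0.03   0.135] [ 0.586 -0.023  0.15 ] [ 0.565 -0.052  0.114]
wrist ((536.0321655273438, 22.35888671875), (267.0778503417969, 180.42213439941406), 74.42778778076172) 40665
wrist ((469.2708740234375, -19.906747817993164), (31.170211791992188, 31.47895622253418), 20.91167449951172) 710
wrist nut_a 0.75 [281, 70, 27, 34] [ 0.525 -0.019  0.128] [ 0.537 -0.006  0.131] [ 0.512 -0.031  0.114]
wrist nut_a 0.59 [263, 125, 24, 27] [ 0.469 -0.019  0.128] [ 0.483 -0.006  0.131] [ 0.455 -0.033  0.114]
wrist bottle 0.72 [320, 23, 24, 30] [ 0.574 -0.034  0.143] [ 0.586 -0.025  0.155] [ 0.567 -0.044  0.118]
[ 0.43860354 -0.03433551  0.35257294] 0.0007480194165313928
```

View pics/wrist2.png

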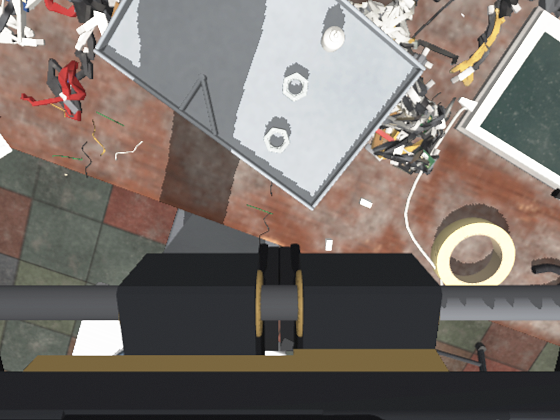

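The wrist view shows the nuts at (295,86) and (278,138), the bottle at (333,38) and the near funnel at (205,105). That gives the tray origin at about (0.535, 0.0215) with yaw -15.6°. In tray coordinates nut 1 is at (1,-41), nut 2 at (-52,-57) and the bottle at (54,-42). I'll move in behind nut 1.

carry_out:
  targets:
    - {"travel": [0.0107, -0.004, -0.0345], "yaw": 0.112, "hand": 1}
    - {"travel": [0.0107, -0.004, -0.0345], "yaw": 0.112, "hand": 1}
    - {"travel": [0.0107, -0.004, -0.0345], "yaw": 0.112, "hand": 1}
    - {"travel": [0.0107, -0.004, -0.0345], "yaw": 0.112, "hand": 1}
    - {"travel": [0.0107, -0.004, -0.0345], "yaw": 0.112, "hand": 1}
    - {"travel": [0.0107, -0.004, -0.0345], "yaw": 0.112, "hand": 1}
    - {"travel": [0, 0, 0], "yaw": 0, "hand": 1}
    - {"travel": [0, 0, -0.008], "yaw": 0, "hand": 1}
    - {"travel": [0, 0, -0.008], "yaw": 0, "hand": 1}
    - {"travel": [0, 0, -0.008], "yaw": 0, "hand": 1}
    - {"travel": [0, 0, 0], "yaw": 0, "hand": 1}
    - {"travel": [0, 0, 0], "yaw": 0, "hand": 1}

```text
clock: 3.88
tool_pos: [0.503, -0.058, 0.1224]
orientation: [179.9, -0.0, 59.7]
force: [1.0, 0.1, -0.3]
width: 0.0004
grasp_force: 0.0
```

```bash
cat >> h.py <<'E'
def look(n,pic=None):
    s=r.snapshot(n)
    if pic: save(s,pic)
    a=np.radians(-15.6); R=np.array([[np.cos(a),-np.sin(a)],[np.sin(a),np.cos(a)]])
    f=lambda p:((np.asarray(p)[:2]-[.535,.0215])@R*1000).round(0)
    for k in ("nut_a","bottle"):
        for d in r.trace(s,k)[:3]:
            p=pts(s,d["mask"]); p=p[p[:,2]>.118]
            if len(p): print(n,k,round(d["confidence"],2),[int(x) for x in d["box"]],"tray",f(np.median(p,0)),"zmax",p[:,2].max().round(3),"world",np.median(p,0).round(3))
    t=r.state(); print("tcp",t["tool_pos"].round(4),"tray",f(t["tool_pos"]),t["orientation"].round(1),t["force"].round(1))
E
python3 -c "
from h import *
look('wrist','w3.png');look('scene')"
```

```text
wrist nut_a 0.87 [245, 137, 66, 64] tray [  1. -41.] zmax 0.13 world [ 0.525 -0.018  0.128]
wrist nut_a 0.64 [144, 199, 61, 54] tray [-50. -55.] zmax 0.131 world [ 0.472 -0.018  0.128]
wrist bottle 0.77 [376, 114, 67, 59] tray [ 52. -41.] zmax 0.155 world [ 0.574 -0.032  0.143]
tcp [ 0.5034 -0.0581  0.1226] tray [ -9. -85.] [179.9  -0.   59.7] [-0.4 -0.   0.1]
scene nut_a 0.46 [231, 222, 14, 13] tray [ -2. -39.] zmax 0.132 world [ 0.523 -0.015  0.125]
tcp [ 0.5031 -0.0582  0.1221] tray [ -9. -85.] [179.9  -0.   59.7] [-0.1 -0.  -0.5]
```

View pics/w3.png

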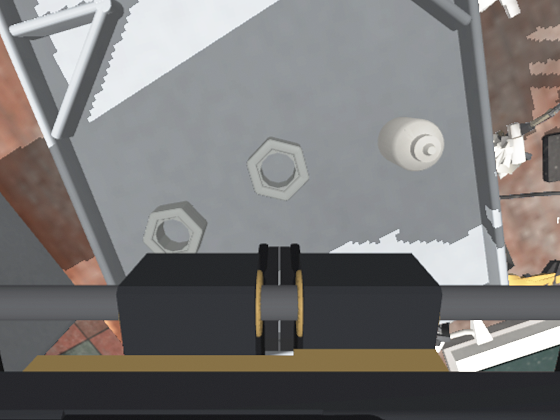

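Nut 1 is at (278,168), straight ahead of the fingers, and nut 2 is at (175,230). Starting the push.

carry_out:
  targets:
    - {"travel": [0.004, 0.007, -0.002], "yaw": 0, "hand": 1}
    - {"travel": [0.004, 0.007, 0], "yaw": 0, "hand": 1}
    - {"travel": [0.004, 0.007, 0], "yaw": 0, "hand": 1}
    - {"travel": [0.004, 0.007, 0], "yaw": 0, "hand": 1}
    - {"travel": [0.004, 0.007, 0], "yaw": 0, "hand": 1}
    - {"travel": [0.004, 0.007, 0], "yaw": 0, "hand": 1}
    - {"travel": [0.004, 0.007, 0], "yaw": 0, "hand": 1}
    - {"travel": [0.004, 0.007, 0], "yaw": 0, "hand": 1}
    - {"travel": [0.004, 0.007, 0], "yaw": 0, "hand": 1}
    - {"travel": [0.002, 0.0035, 0], "yaw": 0, "hand": 1}

```text
clock: 5.02
tool_pos: [0.5415, 0.0099, 0.1196]
orientation: [180.0, -0.1, 59.8]
force: [-0.6, 0.4, -0.1]
width: 0.0005
grasp_force: 0.1
```

```bash
python3 -c "
from h import *
look('wrist','w4.png');look('scene')"
```

```text
wrist nut_a 0.81 [246, 191, 64, 64] tray [13. 13.] zmax 0.131 world [0.551 0.031 0.128]
tcp [0.5409 0.0087 0.1195] tray [  9. -11.] [-180.    -0.    59.8] [-0.5 -1.3 -0. ]
scene nut_a 0.68 [246, 235, 12, 12] tray [-55. -54.] zmax 0.13 world [ 0.467 -0.015  0.125]
tcp [0.5406 0.0078 0.1195] tray [  9. -12.] [-180.     0.    59.7] [ 0.   0.4 -0.8]
```

View pics/w4.png

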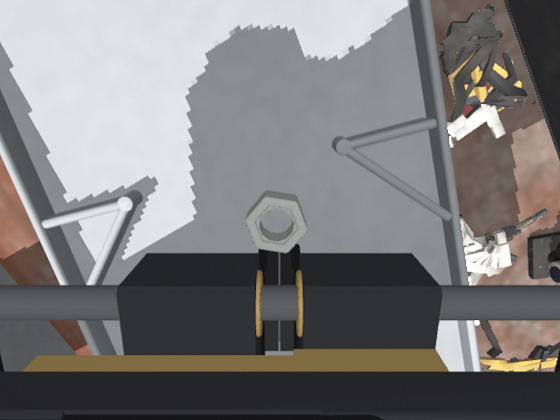

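The nut at (276,221) is tracking centred, and the gap posts show at (125,203) and (343,145). I'll continue into the pocket, then back off a little.

carry_out:
  targets:
    - {"travel": [0.004, 0.007, 0], "yaw": 0, "hand": 1}
    - {"travel": [0.004, 0.007, 0], "yaw": 0, "hand": 1}
    - {"travel": [0.004, 0.007, 0], "yaw": 0, "hand": 1}
    - {"travel": [0.004, 0.007, 0], "yaw": 0, "hand": 1}
    - {"travel": [0.004, 0.007, 0], "yaw": 0, "hand": 1}
    - {"travel": [0.004, 0.007, 0], "yaw": 0, "hand": 1}
    - {"travel": [0.004, 0.007, 0], "yaw": 0, "hand": 1}
    - {"travel": [0.004, 0.007, 0], "yaw": 0, "hand": 1}
    - {"travel": [0.003, 0.0052, 0], "yaw": 0, "hand": 1}
    - {"travel": [0.002, 0.0035, 0], "yaw": 0, "hand": 1}
    - {"travel": [0, 0, 0], "yaw": 0, "hand": 1}
    - {"travel": [-0.004, -0.007, 0], "yaw": 0, "hand": 1}
    - {"travel": [-0.004, -0.007, 0], "yaw": 0, "hand": 1}
    - {"travel": [0, 0, 0], "yaw": 0, "hand": 1}

```text
clock: 6.48
tool_pos: [0.5686, 0.056, 0.1192]
orientation: [-180.0, 0.2, 59.6]
force: [0.2, 0.2, -0.4]
width: 0.0006
grasp_force: 0.0
```

```bash
python3 -c "
from h import *
look('wrist');look('scene')"
```

```text
wrist nut_a 0.87 [239, 142, 69, 63] tray [31. 85.] zmax 0.131 world [0.588 0.095 0.128]
tcp [0.5698 0.0583 0.1197] tray [24. 45.] [180.    0.   59.7] [ 0.4  0.4 -0.6]
scene nut_a 0.52 [247, 234, 15, 12] tray [-55. -57.] zmax 0.13 world [ 0.467 -0.018  0.125]
tcp [0.57   0.0591 0.1197] tray [24. 46.] [180.   -0.   59.7] [0.3 0.5 0.7]
```

Nut 1 is in the pocket at (31,85). Next I'll go over to nut 2.

carry_out:
  targets:
    - {"travel": [0, 0, 0.025], "yaw": 0, "hand": 1}
    - {"travel": [0, 0, 0.025], "yaw": 0, "hand": 1}
    - {"travel": [0, 0, 0], "yaw": 0, "hand": 1}
    - {"travel": [-0.0241, -0.0217, 0], "yaw": -0.021, "hand": 1}
    - {"travel": [-0.0241, -0.0217, 0], "yaw": -0.021, "hand": 1}
    - {"travel": [-0.0241, -0.0217, 0], "yaw": -0.021, "hand": 1}
    - {"travel": [-0.0241, -0.0217, 0], "yaw": -0.02, "hand": 1}
    - {"travel": [-0.0241, -0.0217, 0], "yaw": 0, "hand": 1}
    - {"travel": [0, 0, 0], "yaw": 0, "hand": 1}
    - {"travel": [0, 0, 0], "yaw": 0, "hand": 1}
    - {"travel": [0, 0, -0.02], "yaw": 0, "hand": 1}
    - {"travel": [0, 0, 0], "yaw": 0, "hand": 1}

```text
clock: 7.78
tool_pos: [0.4486, -0.0485, 0.1478]
orientation: [-179.8, 0.0, 55.1]
force: [-1.0, 0.9, 0.4]
width: 0.0006
grasp_force: 0.0
```

```bash
python3 -c "
from h import *
look('wrist','w5.png')"
```

```text
wrist nut_a 0.83 [257, 151, 51, 52] tray [-51. -57.] zmax 0.131 world [ 0.47  -0.02   0.128]
wrist bottle 0.66 [457, 50, 76, 51] tray [ 50. -42.] zmax 0.155 world [ 0.572 -0.032  0.142]
tcp [ 0.4501 -0.0484  0.1498] tray [-63. -90.] [-180.    -0.    55.1] [ 0.3 -0.4  0.1]
```

View pics/w5.png

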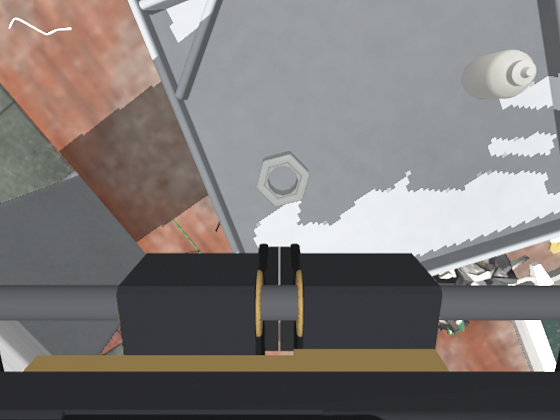

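Nut 2 at (283,180) lies straight ahead. I'll descend and push.

carry_out:
  targets:
    - {"travel": [0, 0, -0.015], "yaw": 0, "hand": 1}
    - {"travel": [0, 0, -0.015], "yaw": 0, "hand": 1}
    - {"travel": [0, 0, 0], "yaw": 0, "hand": 1}
    - {"travel": [0.0046, 0.0066, 0], "yaw": 0, "hand": 1}
    - {"travel": [0.0046, 0.0066, 0], "yaw": 0, "hand": 1}
    - {"travel": [0.0046, 0.0066, 0], "yaw": 0, "hand": 1}
    - {"travel": [0.0046, 0.0066, 0], "yaw": 0, "hand": 1}
    - {"travel": [0.0046, 0.0066, 0], "yaw": 0, "hand": 1}
    - {"travel": [0.0046, 0.0066, 0], "yaw": 0, "hand": 1}
    - {"travel": [0.0046, 0.0066, 0], "yaw": 0, "hand": 1}
    - {"travel": [0.0046, 0.0066, 0], "yaw": 0, "hand": 1}
    - {"travel": [0.0046, 0.0066, 0], "yaw": 0, "hand": 1}
    - {"travel": [0.0046, 0.0066, 0], "yaw": 0, "hand": 1}
    - {"travel": [0.0023, 0.0033, 0], "yaw": 0, "hand": 1}

```text
clock: 9.1
tool_pos: [0.4984, 0.0212, 0.1196]
orientation: [180.0, -0.1, 55.1]
force: [-1.1, -0.7, -0.5]
width: 0.0003
grasp_force: 0.1
```

```bash
python3 -c "
from h import *
look('wrist')"
```

```text
wrist nut_a 0.8 [252, 190, 56, 62] tray [-27.  11.] zmax 0.131 world [0.512 0.039 0.128]
wrist nut_a 0.68 [325, 1, 74, 31] tray [26. 76.] zmax 0.13 world [0.581 0.088 0.128]
wrist bottle 0.6 [461, 241, 76, 45] tray [ 53. -36.] zmax 0.204 world [ 0.576 -0.027  0.135]
tcp [0.4977 0.0202 0.1195] tray [-36. -11.] [-180.    0.   55.] [0.1 0.4 0.9]
```

carry_out:
  targets:
    - {"travel": [0.0046, 0.0066, 0], "yaw": 0, "hand": 1}
    - {"travel": [0.0046, 0.0066, 0], "yaw": 0, "hand": 1}
    - {"travel": [0.0046, 0.0066, 0], "yaw": 0, "hand": 1}
    - {"travel": [0.0046, 0.0066, 0], "yaw": 0, "hand": 1}
    - {"travel": [0.0046, 0.0066, 0], "yaw": 0, "hand": 1}
    - {"travel": [0.0046, 0.0066, 0], "yaw": 0, "hand": 1}
    - {"travel": [0.0046, 0.0066, 0], "yaw": 0, "hand": 1}
    - {"travel": [0.0035, 0.005, 0], "yaw": 0, "hand": 1}
    - {"travel": [0.0023, 0.0033, 0], "yaw": 0, "hand": 1}
    - {"travel": [0, 0, 0], "yaw": 0, "hand": 1}
    - {"travel": [-0.0046, -0.0066, 0], "yaw": 0, "hand": 1}
    - {"travel": [-0.0046, -0.0066, 0], "yaw": 0, "hand": 1}
    - {"travel": [0, 0, 0.03], "yaw": 0, "hand": 1}
    - {"travel": [0, 0, 0.03], "yaw": 0, "hand": 1}
    - {"travel": [-0.02, -0.02, 0.04], "yaw": 0, "hand": 1}
    - {"travel": [-0.02, -0.03, 0.04], "yaw": 0, "hand": 1}
    - {"travel": [0, 0, 0], "yaw": 0, "hand": 1}
    - {"travel": [0, 0, 0], "yaw": 0, "hand": 1}

```text
clock: 10.75
tool_pos: [0.4938, 0.0184, 0.2462]
orientation: [179.8, -0.0, 54.7]
force: [-0.5, 0.7, -1.9]
width: 0.0002
grasp_force: 0.0
```

```bash
python3 -c "
from h import *
look('wrist','w6.png')"
```

```text
wrist nut_a 0.73 [304, 17, 43, 40] tray [31. 85.] zmax 0.131 world [0.587 0.095 0.128]
wrist nut_a 0.72 [263, 49, 35, 40] tray [-5. 74.] zmax 0.13 world [0.55  0.094 0.128]
wrist nut_a 0.55 [133, 0, 339, 285] tray [38. 35.] zmax 0.333 world [0.581 0.045 0.127]
wrist bottle 0.77 [388, 177, 36, 35] tray [ 52. -39.] zmax 0.154 world [ 0.575 -0.03   0.142]
tcp [0.4931 0.0209 0.2434] tray [-40. -12.] [-1.799e+02  1.000e-01  5.500e+01] [ 0.2  1.3 -0.1]
```

View pics/w6.png

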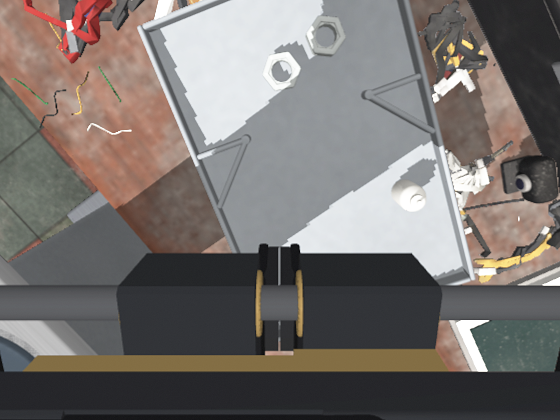

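Both nuts lie flat in the pocket, at (325,36) and (282,70). The bottle stands at (408,194), and the arm is clear of everything.

```bash
python3 -c "
from workcell import r
print(r.job_done())"
```

```text
the job is handed in; nothing more can be done
None
```

I swept both nuts through the gap and handed the job in. They lie flat in the catch pocket, at about (31, 85) and (-5, 74) mm in the tray frame. The bottle stood where it was, and the arm stayed clear of the tape and pliers. The hand-in gave no verdict.

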